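Refill the bench feeder and hold its access panel shut

ROBOT

A 6-joint arm with a two-finger parallel gripper is mounted at the origin on the work surface. World frame = base frame: x ahead of the robot, y to its left, z up, the work surface at z = 0. Lengths are in mm, angles in degrees, forces in N, time in s.
With the tool pointing down it reaches from about 425 to 950 mm from the base axis. Payload 3.5 kg.
Tool frame: the origin (TCP) lies midway between the tips of the shut fingers; the grasp point (between the pads) lies 19 mm behind it; z points along the fingers, y is the line along which they close (so a half turn about z gives the same grasp; the last joint's range is limited). The gripper opens to 85 mm and grips with 20 to 120 N. Pads are 22 mm wide; open, the fingers measure 114 mm over their backs; the gripper's body (76 mm by 85 mm) begins 54 mm behind the grasp point. The pads swing forward as they close: fully open they stand 13 mm farther back than shut.
Start: joints at [55.806, 16.404, 90.338, -0, 73.258, -8.594], TCP at [291.618, 608.74, 231.325] pointing down, gripper open.
Joint ranges: [-158.93, 158.93], [-51.34, 127.21], [12.03, 142.37], [-87.48, 267.48], [13.55, 161.25], [-162.69, 162.69]. Speed limits (degrees/s): [159.86, 159.86, 180, 180, 180, 180].

INTERFACE

Orientations are given as a 3x3 rotation matrix whose columns are the frame's x, y, z axes.
In Python, from rig import manip gives the robot as it stands.
- The arm moves only by the shell command python3 -m creep 'ROWS'. ROWS is a JSON object of lists of equal length, an entry for each row: "hand": the finger opening in mm, from 0 to 85.4; "travel": the shift along the tool's x, y, z in mm, a list of three; "twist": the turn, a rotation vector about the tool's x, y, z in degrees, a list of three. In form: {"hand": [hand, ...], "travel": [[dx, dy, dz], ...], "twist": [[wx, wy, wz], ...]}. A call has 1 to 12 rows; each row shifts and turns the commanded pose from where the row before left it, along the tool's axes as they then stand; what a row does not reach is not made up. A row lasts 1/8 s, in which the tool goes at most 62.5 mm and 10.7 degrees, less where a joint would pass 70% of its speed; a pose out of reach is approached as far as the arm can. A call with a gripper value outside its range is refused whole. The fingers move at their own pace and stop on an object; the grip force is fixed at half the most. Time passes only in rows, so rows that do not move let the fingers close. It gives the time, the measured TCP pose, the force, the opening and the grip force at its end, in the units of the state.
- manip.state(): the state, without advancing time (a new reading comes with each control period).
- manip.camera(name): name is "scene" or "side" or "wrist"; returns a dict with "frame" (400x640x3 uint8, red, green, blue), "vfov" (degrees; the focal length in pixels is half the picture's height over the tangent of half this angle, whatever the lens; pixels are square), "cx", "cy" (the principal point, pixels), "rvec" (rotation vector, rad) and "tvec" (3), from world to camera coordinates, as OpenCV has them; the wrist camera has in their place "mount" (4x4, takes a point from camera to tool coordinates, whose origin is the TCP and whose axes are the flange's). Camera axes: x right, y down, z forward; pixel columns grow to the right and rows downward; lengths in mm; the calibration is good to about 2 mm. A picture is of the moment at which its call begins: read the wrist's pose just before it. There is no depth.
- manip.hand_in(): hands the job in; it is judged then, once.
Trained networks look in a picture, given as the dict that the camera call returned (one of the last four; its "shot" number tells which), for a name from the list of things; names that differ only in an ending like _2 or _b are one class to them, and where a whole thing is asked for, a point or a joint stands for the part that bears it (a point fixed in the world has none). Each returns a list of dicts, best first, with "conf" (0 to 1); they miss things now and then, are a little off and sometimes report something else, mostly with a low value. They report only what shows in the picture. A call takes as long as a camera call. They do not tell look-alikes from the thing itself.
- manip.regions_of(picture, target): "mask" (400x640 bool, what is visible of it) and "pixel" ([column, row] in pixels, amid what is visible of it).
The state is a dict: "t": time; "q": joint angles; "joint_velocities": joint speeds; "tau": joint torques, N m; "position": TCP position; "ee_rot": TCP orientation; "wrist_force": force on the tool from outside, world axes, zero at the start; "wrist_torque": the same for the moment, N m; "width": finger opening in mm; "grip_force": force on a finger pad.
Only numpy, scipy, OpenCV 4.12 (cv2) and the standard library are available. Lean on these libraries where they do the work, as an engineer would, in place of code of your own. Each camera call takes 0.05 s, during which the arm holds its last target. There are 200 camera calls.

TASK

Tip all four brass bushings from the yellow tray into the green feeder's open hopper and stand the empty tray back on the bench, leaving the wire spool, blue tub and screwdriver where they are. Then turn the red quarter-turn fastener on the feeder's access panel clockwise until its wing lines up with the white marks, and after that push the panel down flush against its frame with the fingers. Finish while still holding the panel down, because its sprung seal lifts it again if you let go.

Things in the scene. Friction and masses are not known exactly. Their poses are not given: they have to be found in the camera images.
- feeder: green parts feeder fixed to the bench, 170 x 300 mm footprint, up to 110 mm high. Origin: centre of its underside on the bench. Its own -y half is the open hopper, its +y half a box with the grey access panel on top. A 90 mm discharge track, below 50 mm high, sticks out of the hopper's +x side
- hopper_floor (a point): centre of the hopper's inner floor (30 mm above the bench), axes as the feeder. The mouth is 120 x 120 mm, its walls 5 mm thick, its rim 80 mm above this point
- panel (a joint): how far the access panel is pushed down, m: 0 = raised 8 mm off its frame, 0.008 = flush. Grey plate 130 x 130 x 5 mm centred at x = 0, y = +70 mm of the feeder; its top is 93 mm above the bench raised, 85 mm flush. It moves straight down and springs back: about 2 N starts it, about 8 N holds it flush. With the fastener not aligned, the stud's cross-bar stops it after 2 mm
- press_pad (a point): black round pad, 26 mm across, on the panel's top face, 42 mm from the panel's centre towards the feeder's -x: a clear place to push on (anywhere on the panel or on the fastener also works). Moves with the panel
- fastener (a joint): angle of the quarter-turn fastener, rad, grows when turned clockwise seen from above, range 0 to 2.0. At 0 the wing lies along the feeder's x; at 1.571 along its y, in line with the two white marks on the panel: aligned (within 0.15), with the cross-bar below over its slot. Starts at 0.3 to 0.7; light friction (0.06 N m) keeps it where it is left
- wing (a point): point on the fastener's axis at the height to grip, 27 mm above the panel's top face. The red wing is 40 mm long (the point's x axis), 12 mm thick (point's y axis), its top is 34 mm above the panel's top face; below it a steel collar 32 mm across and 5 mm high. The axis is at the panel's centre
- tray: yellow plastic pouring tray, loose, about 0.18 kg. Origin: underside, centre of its flat floor (84 x 74 mm, 4 mm thick). Side and back walls 32 mm high; at its own +x end a ramp rises at 23 degrees to the pouring lip, no end wall. Overall 137 x 76 mm. A black upright tab (10 mm thick along x, 40 mm wide along y, top at 90 mm) stands at the -x end as a grip
- tray_tab (a point): point to grip in the tray's black tab: x = -47 mm, y = 0, z = 68 mm in the tray's frame; axes as the tray
- tray_lip (a point): middle of the tray's pouring lip: x = +85 mm, y = 0, z = 22 mm in the tray's frame
- bush0_center (a point): centre of a brass bushing with a copper band, a solid roller 20 mm in diameter and 24 mm long, 40 g, lying in the tray with its axis (point's y) across the tray; it rolls out once the tray is tipped well past 30 degrees
- bush1_center (a point): centre of a brass bushing with a copper band, a solid roller 20 mm in diameter and 24 mm long, 40 g, lying in the tray with its axis (point's y) across the tray; it rolls out once the tray is tipped well past 30 degrees
- bush2_center (a point): centre of a brass bushing with a copper band, a solid roller 20 mm in diameter and 24 mm long, 40 g, lying in the tray with its axis (point's y) across the tray; it rolls out once the tray is tipped well past 30 degrees
- bush3_center (a point): centre of a brass bushing with a copper band, a solid roller 20 mm in diameter and 24 mm long, 40 g, lying in the tray with its axis (point's y) across the tray; it rolls out once the tray is tipped well past 30 degrees
- spool: black-flanged spool of copper wire standing on the bench, 60 mm across, 48 mm high, origin under its centre; leave it alone
- tub: small open blue plastic tub, 90 x 90 x 45 mm, origin under its centre; leave it alone
- driver: screwdriver lying on the bench; leave it alone
Not all that is in view belongs to the job. Of the things that look like the tray, the middle-sized one is meant.

How it is judged:
By the outcome, as a careful person would: the job done as asked, in the order asked, and still so for the second after the job is handed in, while the arm keeps its last pose, push and grip.
It also fails if it takes over 67 s, if anything falls off the work surface, if the arm or the gripper's body presses on something with over 40 N, if the wrist force passes 120 N, or if a joint passes its speed limit or range.

## Working session

There is one attempt and no reset: what is moved stays moved. The work goes in short steps, Python scripts to look and compute and a shell command to move; the robot and the scene stay as the last step left them, time stands still between calls to the robot, and variables do not carry over. Pictures are saved under pics/ and viewed, at most 10 in all, crops included, and the job is handed in when it is done.

```bash
mkdir -p pics; ls; python3 - <<'E'
from rig import manip
import cv2,numpy as np
s=manip.state();print(s['t'],s['position'],np.round(s['ee_rot'],3),s['width'])
for n in ['scene','side']:
    p=manip.camera(n);cv2.imwrite(f'pics/{n}0.png',p['frame'][:,:,::-1])
    print(n,p['vfov'],p['cx'],p['cy'],p['rvec'],p['tvec'])
    for t in ['feeder','tray','tray_tab','press_pad','wing','spool','tub','driver','bush0_center']:
        print(t,[(np.round(r['pixel']),round(r['conf'],2),int(r['mask'].sum())) for r in manip.regions_of(p,t)])
E
```

```text
pics
0.0 [291.22806482 608.19920183 229.91149552] [[-0.902  0.432 -0.001]
 [ 0.432  0.902 -0.002]
 [ 0.    -0.002 -1.   ]] 85.16769816095389
scene 43.43353740678928 325.06723563509627 189.28349916783904 [ 2.44844061  0.63333035 -0.22343378] [-459.12283142 -178.41203167 1723.86286225]
feeder [(array([337., 166.]), 0.95, 5391)]
tray [(array([261., 206.]), 0.86, 546), (array([276., 256.]), 0.83, 1279), (array([240., 322.]), 0.73, 2908)]
tray_tab [(array([277., 253.]), 0.84, 1095), (array([262., 205.]), 0.8, 580), (array([236., 317.]), 0.68, 3064), (array([348., 250.]), 0.44, 451)]
press_pad [(array([350., 140.]), 0.62, 1264)]
wing [(array([274., 252.]), 0.73, 1199), (array([348., 134.]), 0.61, 84)]
spool [(array([347., 252.]), 0.61, 505)]
tub [(array([337., 301.]), 0.81, 1412)]
driver [(array([373., 106.]), 0.48, 164)]
bush0_center [(array([349., 251.]), 0.19, 476)]
side 57.76936839142567 322.0246062833183 200.81311627611765 [ 2.35298113 -0.23281286  0.1045466 ] [-565.78985241  133.62206498 1085.64571341]
feeder [(array([298., 192.]), 0.55, 4309)]
tray [(array([309., 287.]), 0.9, 1363), (array([264., 257.]), 0.8, 684), (array([340., 363.]), 0.74, 3601)]
tray_tab [(array([339., 361.]), 0.92, 3565), (array([309., 286.]), 0.76, 1241), (array([264., 252.]), 0.6, 686)]
press_pad [(array([294., 159.]), 0.6, 928)]
wing []
spool [(array([363., 242.]), 0.65, 433)]
tub [(array([400., 287.]), 0.6, 1380), (array([311., 286.]), 0.39, 1238)]
driver [(array([283., 140.]), 0.7, 164)]
bush0_center [(array([365., 241.]), 0.23, 472)]
```

```bash
python3 - <<'E'
import cv2
a=cv2.imread('pics/scene0.png')[80:380,180:440];cv2.imwrite('pics/sc.png',cv2.resize(a,None,fx=2,fy=2,interpolation=2))
a=cv2.imread('pics/side0.png')[110:400,190:470];cv2.imwrite('pics/si.png',cv2.resize(a,None,fx=2,fy=2,interpolation=2))
E
```

```text
(no output)
```

View pics/sc.png

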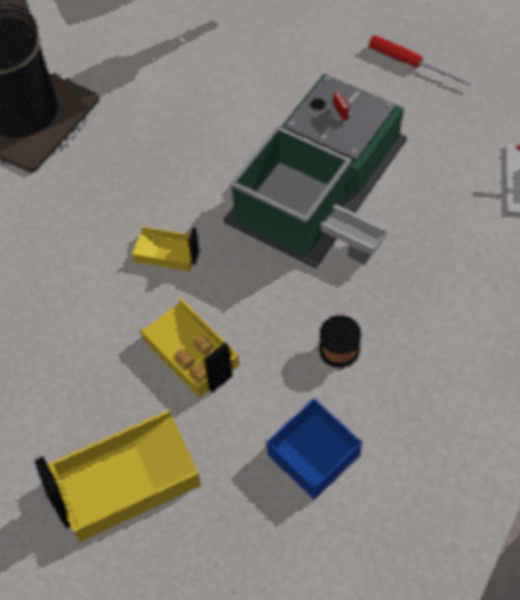

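View pics/si.png

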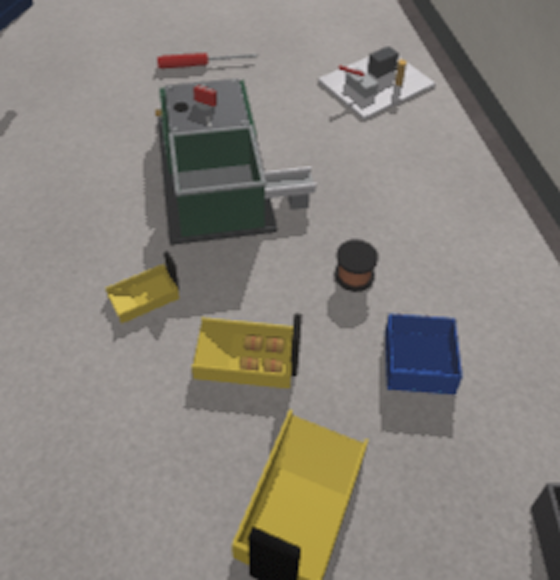

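The scene view shows three yellow trays: small at (261,206), middle at (276,256) and large at (240,322). The middle one is meant, because it is the middle-sized one and holds the four bushings; both enlarged crops confirm this. The feeder's rim, the panel with its red wing at about (351,132), and the track are clear. Next I fit the poses.

```bash
cat > h.py <<'E'
import numpy as np,cv2
from scipy.optimize import least_squares,minimize
def K(p):
    f=200/np.tan(np.radians(p['vfov']/2));return np.array([[f,0,p['cx']],[0,f,p['cy']],[0,0,1.]])
def proj(p,X):
    R=cv2.Rodrigues(np.array(p['rvec'],float))[0];c=np.asarray(X,float)@R.T+np.array(p['tvec']);u=c@K(p).T;return u[:,:2]/u[:,2:]
def back(p,px,z):
    R=cv2.Rodrigues(np.array(p['rvec'],float))[0];d=R.T@np.linalg.inv(K(p))@[px[0],px[1],1];o=-R.T@np.array(p['tvec']);return o+d*(z-o[2])/d[2]
def place(v,P):
    c,s=np.cos(v[2]),np.sin(v[2]);P=np.asarray(P,float);return np.c_[v[0]+c*P[:,0]-s*P[:,1],v[1]+s*P[:,0]+c*P[:,1],P[:,2]]
def hull(p,X):
    m=np.zeros((400,640),np.uint8);cv2.fillConvexPoly(m,cv2.convexHull(np.round(proj(p,X)*16).astype(np.int32)),1,shift=4);return m.astype(bool)
BODY=[(x,y,z) for y in(-38,38) for x,z in((-52,0),(-52,32),(42,0),(85,22),(80,32))]
TAB=[(x,y,z) for x in(-52,-42) for y in(-20,20) for z in(4,90)]
def fit_tray(pm,v0):
    def cost(v):
        c=0
        for p,m in pm:
            s=hull(p,place(v,BODY))|hull(p,place(v,TAB));c+=1-(s&m).sum()/(s|m).sum()
        return c
    best=min((minimize(cost,v0+np.array(d),method='Nelder-Mead',options=dict(initial_simplex=(v0+np.array(d))+np.array([[0,0,0],[15,0,0],[0,15,0],[0,0,.2]]))) for d in([0,0,0],[8,8,.15],[-8,5,-.15])),key=lambda r:r.fun)
    return best.x,best.fun
E
python3 - <<'E'
from rig import manip
from h import *
S=manip.camera('scene');D=manip.camera('side')
sc=lambda x,y:(x/2+179.75,y/2+79.75)
sd=lambda x,y:(x/2+189.75,y/2+109.75)
# feeder
def corners(y0,z):return [(-65,y0-65,z),(-65,y0+65,z),(65,y0+65,z),(65,y0-65,z)]
A=[sc(234,184),sc(282,131),sc(350,158),sc(303,218)];B=[sd(176,191),sd(170,136),sd(256,127),sd(266,187)]
for a,b in zip(A,B):print(back(S,a,110)[:2].round(),back(D,b,110)[:2].round())
H=corners(-70,110)
P=[H[0],H[1],H[2],H[3],(-65,135,93),(65,135,93)]
PA=A+[sc(324,76),sc(403,106)];PB=B+[sd(163,85),sd(243,80)]
f=lambda v:np.r_[(proj(S,place(v,P))-PA).ravel(),(proj(D,place(v,P))-PB).ravel()]
h=np.mean([back(S,a,110) for a in A],0);d=back(S,A[2],110)-back(S,A[1],110);y=np.arctan2(d[1],d[0])
r=least_squares(f,[h[0]-70*np.sin(y),h[1]+70*np.cos(y),y]);print('feeder',r.x,np.degrees(r.x[2]),r.fun.round(1));v=r.x
np.save('feeder.npy',v)
print('hopper',place(v,[(0,-70,30)]),'wing',place(v,[(0,70,120)]),'pad',place(v,[(-42,70,93)]))
print('pad px',back(S,sc(318,104),93),back(D,sd(181,107),93))
for n,p in(('S',S),('D',D)): print(n,'wing proj',proj(p,place(v,[(0,70,127)])))
# tray
M=[]
for p,px in((S,(276,256)),(D,(309,287))):
    rs=manip.regions_of(p,'tray');M.append((p,min(rs,key=lambda r:np.hypot(*(np.array(r['pixel'])-px)))['mask']))
    hs=cv2.cvtColor(p['frame'],cv2.COLOR_RGB2HSV)
t=back(S,sc(218,368),45);l=back(S,sc(162,320),20);print(t,l)
v0=np.array([*(0.4*l+.6*t)[:2],np.arctan2(*(l-t)[[1,0]])]);x,c=fit_tray(M,v0);print('tray',x,np.degrees(x[2]),c)
np.save('tray.npy',x)
im=[]
for p,_ in M:
    a=p['frame'][:,:,::-1].copy()
    for X in(BODY,TAB):cv2.polylines(a,[cv2.convexHull(proj(p,place(x,X)).astype(np.int32))],1,(0,0,255))
    for q in proj(p,place(v,P+[(0,70,93),(0,70,127)])):cv2.circle(a,tuple(int(i) for i in q),1,(255,0,255),-1)
    im.append(a)
o=np.hstack([cv2.resize(im[0][80:300,230:400],None,fx=2.3,fy=2.3),cv2.resize(im[1][110:330,210:380],None,fx=2.3,fy=2.3)]);cv2.imwrite('pics/fit.png',o)
for t,z in(('spool',24),('tub',20),('driver',10)):
    for p in(S,D):
        q=manip.regions_of(p,t)
        if q:print(t,back(p,q[0]['pixel'],z)[:2].round())
E
```

```text
[446. -25.] [440. -24.]
[457.  99.] [445.  97.]
[574. 102.] [581.  93.]
[565. -30.] [570. -41.]
feeder [ 5.13440161e+02  1.06766880e+02 -5.29912468e-02] -3.0361747939830597 [-1.2 -0.6 -1.5 -2.3  0.8  1.3  1.6  1.1  0.8  1.1 -3.7  1.6  0.4  0.1
  0.8 -1.8 -1.4 -1.  -0.4 -2.4  2.4  0.8 -0.3  0.1]
hopper [[509.73250957  36.86513921  30.        ]] wing [[517.14781254 176.66862014 120.        ]] pad [[475.20676826 178.89321103  93.        ]]
pad px [471.87627467 189.16434084  93.        ] [471.44366329 185.81208843  93.        ]
S wing proj [[349.78426368 132.10965891]]
D wing proj [[293.661888   155.26418134]]
[ 562.97002574 -269.158405     45.        ] [ 442.31070107 -232.00132848   20.        ]
tray [ 517.55952042 -254.2900948     2.86294268] 164.03453268671493 0.4888817422255479
spool [ 686. -144.]
spool [ 678. -146.]
tub [ 723. -295.]
tub [ 732. -293.]
driver [489. 418.]
driver [498. 425.]
```

View pics/fit.png

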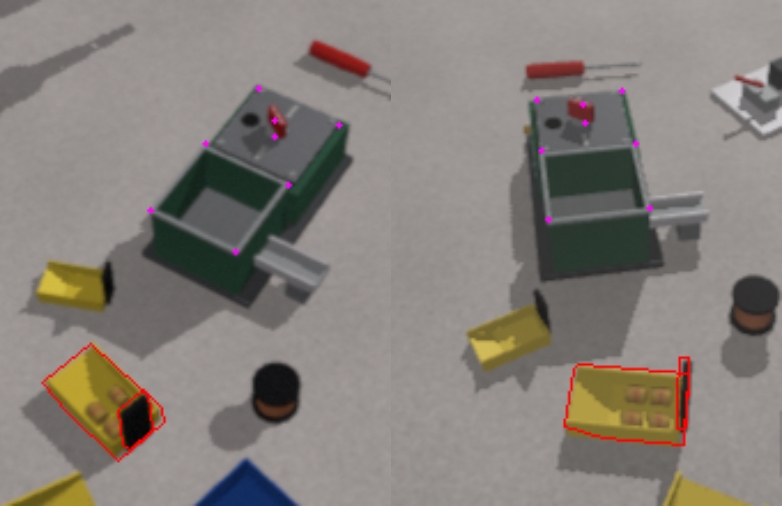

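The fit sits well on both views, except that the tray's tab looks slightly short in the side view. The wrist camera will refine it. First I fly over the feeder panel to measure the fastener.

```bash
python3 -m creep '{"hand":[85,85,85,85,85,85,85,85,85],"travel":[[-48,-35,-6],[-48,-35,-6],[-48,-35,-6],[-48,-35,-6],[-48,-35,-6],[-48,-35,-6],[-48,-35,-6],[-48,-36,0],[0,0,0]],"twist":[[0,0,0],[0,0,0],[0,0,0],[0,0,0],[0,0,0],[0,0,0],[0,0,0],[0,0,0],[0,0,0]]}'
cat >> h.py <<'E'
def wcam(manip):
    s=manip.state();p=manip.camera('wrist');R=np.array(s['ee_rot']);T=np.eye(4);T[:3,:3]=R;T[:3,3]=s['position']
    W=np.linalg.inv(T@np.array(p['mount']));p['rvec']=cv2.Rodrigues(W[:3,:3].copy())[0].ravel();p['tvec']=W[:3,3];return s,p
E
python3 - <<'E'
from rig import manip
from h import *
s,p=wcam(manip);print(s['t'],s['position'],s['q'],np.array(p['mount']).round(2).tolist(),p['vfov'])
cv2.imwrite('pics/w1.png',p['frame'][:,:,::-1]);np.save('w1.npy',[p],allow_pickle=True)
E
```

```text
t: 2.62
position: [518.1, 186.0, 273.6]
ee_rot: [[-0.899, 0.438, 0.001], [0.438, 0.899, -0.001], [-0.001, -0.0, -1.0]]
wrist_force: [-0.8, 0.8, -0.5]
width: 84.9
grip_force: 0.0
2.625 [518.12107958 186.03342605 273.55273925] [ 9.20616152e+00 -1.15165195e+00  1.05346319e+02 -3.69099238e-02
  7.57720374e+01 -5.48353553e+01] [[0.0, -0.96, -0.28, 72.03], [1.0, 0.0, -0.0, 0.17], [0.0, -0.28, 0.96, -142.76], [0.0, 0.0, 0.0, 1.0]] 66.92159262472366
```

View pics/w1.png

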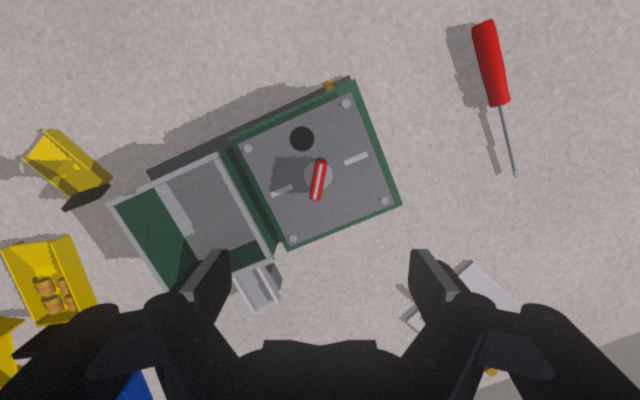

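The wrist view shows the panel: white marks at (355,158) and (282,190), the pad at (302,138), the wing from (321,160) to (315,200), and hopper rim corners at (108,204), (228,153) and (275,259).

```bash
python3 - <<'E'
from h import *
p=np.load('w1.npy',allow_pickle=True)[0]
b=lambda x,y,z:back(p,(x,y),z)[:2]
m1,m2=b(355,158,93),b(282,190,93);print('marks mid',(m1+m2)/2,'yaw',np.degrees(np.arctan2(*(m1-m2)[::-1]))-90,np.linalg.norm(m1-m2))
sc=[b(*q,93) for q in((346,103),(249,148),(293,239),(385,201))];print('screws',np.mean(sc,0),[np.linalg.norm(sc[i]-sc[i-1]).round() for i in range(4)],'yaw',np.degrees(np.arctan2(*(sc[0]-sc[1])[::-1]))-90,np.degrees(np.arctan2(*(sc[3]-sc[2])[::-1]))-90)
print('pad',b(302,138,93))
r=[b(*q,110) for q in((108,204),(228,153),(275,259))];print('rim',r)
print('hopper from rim',(r[0]+r[2])/2)
w=[b(*q,127) for q in((322,160),(315,200))];print('wing c',np.mean(w,0),'ang',np.degrees(np.arctan2(*(w[0]-w[1])[::-1])),np.linalg.norm(w[0]-w[1]))
hs=cv2.cvtColor(p['frame'],cv2.COLOR_RGB2HSV);k=((hs[...,1]>150)&((hs[...,0]<8)|(hs[...,0]>172))).astype(np.uint8);k[:,:280]=0;k[:,360:]=0;k[:130]=0;k[230:]=0
print(cv2.minAreaRect(cv2.findNonZero(k)))
# tray in this view
print('tray lip z22?',b(3,247,30),b(63,237,30),b(98,303,30),b(40,326,30))
E
```

```text
marks mid [511.85662231 187.21266669] yaw -1.9102447562571143 86.8774788573271
screws [512.99575935 187.01543769] [np.float64(114.0), np.float64(111.0), np.float64(113.0), np.float64(113.0)] yaw -1.8485197829725735 -2.046669169613182
pad [469.7148096  189.13431306]
rim [array([440.31296327, -25.38515263]), array([449.46704185, 116.71769004]), array([574.45181428, 103.30547732])]
hopper from rim [507.38238877  38.96016234]
wing c [511.39436288 188.18035664] ang 144.30622307108413 40.594700455466125
((317.8138122558594, 178.8680419921875), (11.217535018920898, 40.22449493408203), 10.885526657104492)
tray lip z22? [ 423.90984654 -259.31276082] [ 448.53639748 -174.1050821 ] [ 555.10112277 -196.15362417] [ 549.3410375  -300.43466061]
```

```bash
cat >> h.py <<'E'
from scipy.spatial.transform import Rotation as Ro
def plan(pos,R,tp,tR,n):
    "n equal rows: travel in the axes at row start, then twist"
    pos=np.array(pos,float);R=np.array(R,float);w=(Ro.from_matrix(R.T@np.array(tR))).as_rotvec(degrees=True)/n;d=(np.array(tp)-pos)/n
    print('twist/row',w.round(2))
    for i in range(n):
        print((R.T@d).round(1).tolist(),end=',');R=R@Ro.from_rotvec(w,degrees=True).as_matrix()
    print()
def down(a): # tool y axis at world angle a, pointing down
    a=np.radians(a);c,s=np.cos(a),np.sin(a);return np.array([[-s,c,0],[c,s,0],[0,0,-1.]])
E
python3 - <<'E'
from rig import manip
from h import *
s=manip.state();plan(s['position'],s['ee_rot'],[560,-265,230],down(-16),8)
E
```

```text
twist/row [ 0.   -0.   10.02]
[-29.5, -48.6, 5.4],[-37.5, -42.7, 5.4],[-44.4, -35.6, 5.4],[-49.9, -27.3, 5.4],[-53.9, -18.2, 5.4],[-56.2, -8.6, 5.4],[-56.8, 1.3, 5.4],[-55.7, 11.2, 5.4],
```

```bash
python3 -m creep '{"hand":[85,85,85,85,85,85,85,85,85],"travel":[[-29.5,-48.6,5.4],[-37.5,-42.7,5.4],[-44.4,-35.6,5.4],[-49.9,-27.3,5.4],[-53.9,-18.2,5.4],[-56.2,-8.6,5.4],[-56.8,1.3,5.4],[-55.7,11.2,5.4],[0,0,0]],"twist":[[0,0,10],[0,0,10],[0,0,10],[0,0,10],[0,0,10],[0,0,10],[0,0,10],[0,0,10],[0,0,0]]}'
python3 - <<'E'
from rig import manip
from h import *
s,p=wcam(manip);print(s['t'],s['q'].round(1) if hasattr(s['q'],'round') else s['q'])
a=p['frame'][:,:,::-1].copy();x=np.load('tray.npy')
for q in proj(p,place(x,TAB)):cv2.circle(a,tuple(int(i) for i in q),2,(255,0,255),-1)
cv2.imwrite('pics/w2.png',a);np.save('w2.npy',[p],allow_pickle=True)
E
```

```text
t: 3.8
position: [561.9, -264.9, 229.1]
ee_rot: [[0.272, 0.962, -0.001], [0.962, -0.272, 0.001], [0.0, -0.001, -1.0]]
wrist_force: [0.7, 0.1, 0.1]
width: 85.0
grip_force: 0.0
3.8 [-34.6   9.9  98.3  -0.   71.9 -18.8]
```

View pics/w2.png

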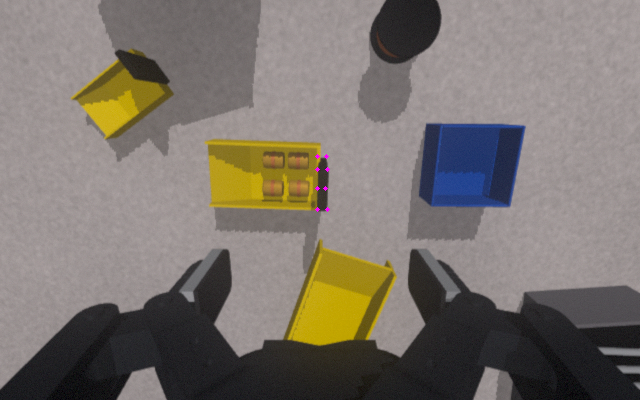

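The overlay of the fitted tab sits on the real tab at (323,184), with its ends at rows 156 and 211. This is the middle tray with the bushings, so I descend and grip.

```bash
python3 -m creep '{"hand":[85,85,85,85,85,0,0,0,0,0],"travel":[[-2,1.4,50],[0,0,50],[0,0,50],[0,0,30],[0,0,0],[0,0,0],[0,0,0],[0,0,0],[0,0,0],[0,0,0]],"twist":[[0,0,0],[0,0,0],[0,0,0],[0,0,0],[0,0,0],[0,0,0],[0,0,0],[0,0,0],[0,0,0],[0,0,0]]}'
```

```text
t: 5.1
position: [563.2, -265.9, 51.2]
ee_rot: [[0.269, 0.963, 0.001], [0.963, -0.269, -0.001], [-0.0, 0.002, -1.0]]
wrist_force: [0.6, 0.7, 3.4]
width: 9.2
grip_force: 59.7
```

```bash
python3 -m creep '{"hand":[0,0,0,0,0,0,0,0],"travel":[[0,0,-8],[0,0,-20],[0,0,-30],[0,0,-35],[0,0,-35],[0,0,-30],[0,0,-12],[0,0,0]],"twist":[[0,0,0],[0,0,0],[0,0,0],[0,0,0],[0,0,0],[0,0,0],[0,0,0],[0,0,0]]}'
python3 - <<'E'
from rig import manip
from h import *
s=manip.state();plan(s['position'],s['ee_rot'],[502,-105,220],down(-92),10)
# tilt about lip
R=down(-92);p=np.array([502,-105,220.]);L=np.array([0,-132,29.]);lip=p+R@L;print('lip',lip)
tot=0
for i,st in enumerate([7]*10):
    lip2=lip+[0,0,-6.]
    R2=R@Ro.from_rotvec([-st,0,0],degrees=True).as_matrix();p2=lip2-R2@L
    print((R.T@(p2-p)).round(1).tolist(),end=',');R,p,lip=R2,p2,lip2
print(p,lip,R.round(2))
E
```

```text
t: 6.1
position: [562.7, -265.6, 221.0]
ee_rot: [[0.269, 0.963, 0.001], [0.963, -0.269, -0.001], [-0.001, 0.002, -1.0]]
wrist_force: [-0.9, 0.5, -3.4]
width: 9.1
grip_force: 58.6
twist/row [ 0.01 -0.    7.64]
[13.8, -10.2, 0.1],[12.4, -11.9, 0.1],[10.7, -13.5, 0.1],[8.8, -14.8, 0.1],[6.7, -15.8, 0.1],[4.6, -16.5, 0.1],[2.3, -17.0, 0.1],[0.1, -17.2, 0.1],[-2.2, -17.0, 0.1],[-4.5, -16.6, 0.1],
lip [506.60673356  26.91958917 191.        ]
[-0.0, -4.5, -9.9],[0.0, -5.2, -9.9],[-0.0, -6.0, -10.0],[-0.0, -6.7, -10.3],[0.0, -7.3, -10.6],[-0.0, -8.0, -11.0],[0.0, -8.5, -11.4],[-0.0, -9.0, -11.9],[-0.0, -9.5, -12.5],[0.0, -9.9, -13.1],[505.98218708   9.03491775 264.9580101 ] [506.60673356  26.91958917 131.        ] [[ 1.   -0.01 -0.03]
 [-0.03 -0.34 -0.94]
 [ 0.    0.94 -0.34]]
```

```bash
python3 -m creep '{"hand":[0,0,0,0,0,0,0,0,0,0,0],"travel":[[13.8,-10.2,0],[12.4,-11.9,0],[10.7,-13.5,0],[8.8,-14.8,0],[6.7,-15.8,0],[4.6,-16.5,0],[2.3,-17,0],[0.1,-17.2,0],[-2.2,-17,0],[-4.5,-16.6,0],[0,0,0]],"twist":[[0,0,7.6],[0,0,7.6],[0,0,7.6],[0,0,7.6],[0,0,7.6],[0,0,7.6],[0,0,7.6],[0,0,7.6],[0,0,7.6],[0,0,7.6],[0,0,0]]}'
python3 - <<'E'
from rig import manip
from h import *
s=manip.state();print(np.round(s['q'],1))
R=np.array(s['ee_rot']);p=np.array(s['position']);L=np.array([0,-132,29.]);lip=p+R@L;print('lip',lip)
for i,dz in enumerate([-17]*4+[-3]*6):
    lip2=lip+[0,0,dz];R2=R@Ro.from_rotvec([-7,0,0],degrees=True).as_matrix();p2=lip2-R2@L
    print((R.T@(p2-p)).round(1).tolist(),end=',');R,p,lip=R2,p2,lip2
print(p,lip)
p=manip.camera('side');cv2.imwrite('pics/s2.png',cv2.resize(p['frame'][90:330,200:460,::-1],None,fx=2,fy=2))
E
```

```text
t: 7.48
position: [499.9, -104.0, 218.1]
ee_rot: [[1.0, -0.025, -0.004], [-0.025, -1.0, 0.001], [-0.004, -0.001, -1.0]]
wrist_force: [0.0, 0.1, -4.2]
width: 9.1
grip_force: 58.8
[-23.1  -3.8 113.8  -0.   70.2  68.3]
lip [503.07752614  27.98996642 189.19664186]
[0.1, -4.5, 1.1],[0.1, -6.6, 1.0],[0.1, -8.6, 0.6],[0.1, -10.6, 0.0],[0.0, -5.9, -13.2],[0.0, -6.2, -13.4],[0.0, -6.5, -13.6],[0.0, -6.8, -13.9],[0.0, -7.0, -14.2],[0.0, -7.2, -14.5],[503.13210689   9.96446441 237.13721935] [503.07752614  27.98996642 103.19664186]
```

View pics/s2.png

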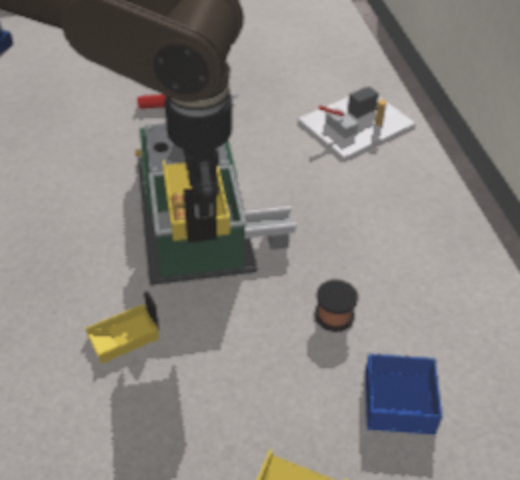

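The tray is level above the hopper and centred across its mouth, with bushings still in it at crop (180,205). Now I tip it about the lip.

```bash
python3 -m creep '{"hand":[0,0,0,0,0,0,0,0,0,0,0,0],"travel":[[0.1,-4.5,1.1],[0.1,-6.6,1],[0.1,-8.6,0.6],[0.1,-10.6,0],[0,-5.9,-13.2],[0,-6.2,-13.4],[0,-6.5,-13.6],[0,-6.8,-13.9],[0,-7,-14.2],[0,0,0],[0,0,0],[0,0,0]],"twist":[[-7,0,0],[-7,0,0],[-7,0,0],[-7,0,0],[-7,0,0],[-7,0,0],[-7,0,0],[-7,0,0],[-7,0,0],[0,0,0],[0,0,0],[0,0,0]]}'
python3 - <<'E'
from rig import manip
from h import *
s,p=wcam(manip);print(np.round(s['q'],1));cv2.imwrite('pics/w3.png',p['frame'][:,:,::-1])
q=manip.camera('scene')['frame'][60:300,230:430,::-1];cv2.imwrite('pics/w3.png',np.hstack([cv2.resize(p['frame'][:,:,::-1],(480,300)),cv2.resize(q,(250,300))]))
E
```

```text
t: 9.02
position: [504.8, -8.1, 239.8]
ee_rot: [[1.0, -0.015, -0.025], [-0.029, -0.455, -0.89], [0.001, 0.89, -0.455]]
wrist_force: [-0.1, -0.3, -2.2]
width: 9.9
grip_force: 59.6
[ 12.2   9.4 113.  -60.   86.3 124.8]
```

View pics/w3.png

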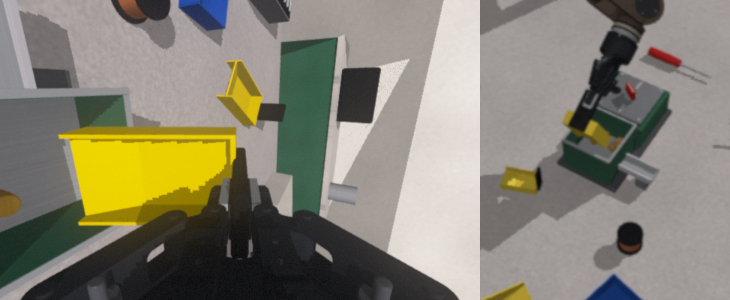

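The tray is empty: its floor shows clear in the wrist view, a bushing is visible in the hopper, and the load dropped by about 2 N. Now I reverse the moves.

```bash
python3 - <<'E'
from rig import manip
from h import *
s=manip.state()
R=np.array(s['ee_rot']);p=np.array(s['position']);L=np.array([0,-132,29.]);lip=p+R@L;print('lip',lip)
for i,dz in enumerate([10]*9):
    lip2=lip+[0,0,dz];R2=R@Ro.from_rotvec([7,0,0],degrees=True).as_matrix();p2=lip2-R2@L
    print((R.T@(p2-p)).round(1).tolist(),end=',');R,p,lip=R2,p2,lip2
print(p,lip);print(R.round(2))
plan(p,down(-91.5),[563,-266,200],down(-15.8),8)
E
```

```text
lip [505.80770615  26.17419789 109.00386943]
[0.0, 11.5, 11.8],[0.0, 10.8, 10.7],[0.0, 10.1, 9.7],[0.0, 9.2, 8.9],[0.0, 8.3, 8.1],[0.0, 7.2, 7.5],[0.0, 6.1, 7.0],[0.0, 5.0, 6.6],[0.0, 3.8, 6.4],[ 501.9121954  -105.79829372  227.86710649] [505.80770615  26.17419789 199.00386943]
[[ 1.   -0.03  0.  ]
 [-0.03 -1.    0.  ]
 [ 0.   -0.   -1.  ]]
twist/row [ 0.    0.   -9.46]
[8.2, 19.8, 3.5],[4.8, 20.9, 3.5],[1.3, 21.4, 3.5],[-2.2, 21.3, 3.5],[-5.7, 20.7, 3.5],[-9.0, 19.4, 3.5],[-12.1, 17.7, 3.5],[-14.9, 15.5, 3.5],
```

```bash
python3 -m creep '{"hand":[0,0,0,0,0,0,0,0,0,0],"travel":[[0,11.5,11.8],[0,10.8,10.7],[0,10.1,9.7],[0,9.2,8.9],[0,8.3,8.1],[0,7.2,7.5],[0,6.1,7],[0,5,6.6],[0,3.8,6.4],[0,0,0]],"twist":[[7,0,0],[7,0,0],[7,0,0],[7,0,0],[7,0,0],[7,0,0],[7,0,0],[7,0,0],[7,0,0],[0,0,0]]}'
python3 -m creep '{"hand":[0,0,0,0,0,0,0,0,0,0],"travel":[[8.2,19.8,3.5],[4.8,20.9,3.5],[1.3,21.4,3.5],[-2.2,21.3,3.5],[-5.7,20.7,3.5],[-9,19.4,3.5],[-12.1,17.7,3.5],[-14.9,15.5,3.5],[0,0,0],[0,0,0]],"twist":[[0,0,-9.5],[0,0,-9.5],[0,0,-9.5],[0,0,-9.5],[0,0,-9.5],[0,0,-9.5],[0,0,-9.5],[0,0,-9.5],[0,0,0],[0,0,0]]}'
```

```text
t: 10.38
position: [500.9, -107.5, 227.2]
ee_rot: [[1.0, -0.032, -0.001], [-0.032, -0.999, -0.002], [-0.001, 0.002, -1.0]]
wrist_force: [0.8, 0.4, -1.3]
width: 9.2
grip_force: 59.5
t: 11.62
position: [562.9, -264.4, 199.2]
ee_rot: [[0.27, 0.963, -0.001], [0.963, -0.27, -0.0], [-0.0, -0.001, -1.0]]
wrist_force: [-0.2, 0.6, -2.0]
width: 9.2
grip_force: 59.6
```

```bash
python3 -m creep '{"hand":[0,0,0,0,0,0,0,0,0],"travel":[[0,0,40],[0,0,45],[0,0,35],[0,0,15],[0,0,6],[0,0,3],[0,0,2],[0,0,0],[0,0,0]],"twist":[[0,0,0],[0,0,0],[0,0,0],[0,0,0],[0,0,0],[0,0,0],[0,0,0],[0,0,0],[0,0,0]]}'
```

```text
t: 12.75
position: [563.3, -265.6, 53.7]
ee_rot: [[0.269, 0.963, 0.001], [0.963, -0.269, -0.001], [-0.0, 0.001, -1.0]]
wrist_force: [0.2, 0.3, -2.2]
width: 9.9
grip_force: 59.5
```

```bash
python3 -m creep '{"hand":[0,0,0,0,0],"travel":[[0,0,1],[0,0,1],[0,0,1],[0,0,0.5],[0,0,0]],"twist":[[0,0,0],[0,0,0],[0,0,0],[0,0,0],[0,0,0]]}'
```

```text
t: 13.38
position: [563.3, -265.5, 51.2]
ee_rot: [[0.269, 0.963, -0.0], [0.963, -0.269, -0.0], [-0.0, -0.0, -1.0]]
wrist_force: [-2.6, 2.6, 5.6]
width: 9.3
grip_force: 60.9
```

```bash
python3 -m creep '{"hand":[85,85,85,85,85,85,85,85,85,85],"travel":[[0,0,0],[0,0,0],[0,0,0],[0,0,-10],[0,0,-40],[0,0,-50],[0,0,-50],[0,0,-30],[0,0,0],[0,0,0]],"twist":[[0,0,0],[0,0,0],[0,0,0],[0,0,0],[0,0,0],[0,0,0],[0,0,0],[0,0,0],[0,0,0],[0,0,0]]}'
python3 - <<'E'
from rig import manip
from h import *
s,p=wcam(manip)
a=p['frame'][:,:,::-1];cv2.imwrite('pics/w4.png',a)
plan(s['position'],s['ee_rot'],[511.8,187.4,231],down(54.3),8)
E
```

```text
t: 14.62
position: [562.4, -265.0, 228.4]
ee_rot: [[0.269, 0.963, -0.001], [0.963, -0.269, 0.001], [0.001, -0.002, -1.0]]
wrist_force: [0.6, 0.6, -0.5]
width: 84.8
grip_force: 0.0
twist/row [-0.01 -0.01 -8.74]
[52.8, -21.3, -0.3],[55.4, -13.0, -0.3],[56.7, -4.5, -0.3],[56.7, 4.2, -0.3],[55.4, 12.8, -0.3],[52.9, 21.0, -0.3],[49.1, 28.8, -0.3],[44.1, 35.9, -0.3],
```

View pics/w4.png

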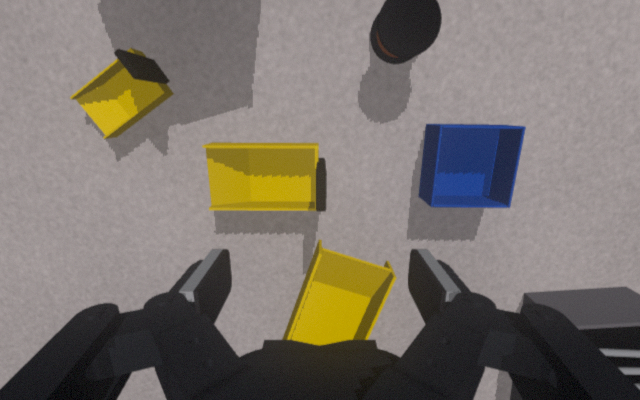

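The tray is empty and standing flat at its old place, (207–325, 143–211), with its neighbours unmoved. Now to the fastener; on the way I check the hopper.

```bash
python3 -m creep '{"hand":[85,85,85,85,85,85,85,85,85,85],"travel":[[52.8,-21.3,0],[55.4,-13,0],[56.7,-4.5,0],[56.7,4.2,0],[55.4,12.8,0],[52.9,21,0],[49.1,28.8,0],[44.1,35.9,0],[0,0,0],[0,0,0]],"twist":[[0,0,-8.7],[0,0,-8.7],[0,0,-8.7],[0,0,-8.7],[0,0,-8.7],[0,0,-8.7],[0,0,-8.7],[0,0,-8.7],[0,0,0],[0,0,0]]}'
python3 - <<'E'
from rig import manip
from h import *
s,p=wcam(manip);a=p['frame'][:,:,::-1].copy();print(np.round(s['q'],1))
hs=cv2.cvtColor(p['frame'],cv2.COLOR_RGB2HSV);k=((hs[...,1]>150)&((hs[...,0]<8)|(hs[...,0]>172))).astype(np.uint8)
n,l,st,c=cv2.connectedComponentsWithStats(k);
for i in range(1,n):
    if st[i,4]>60:print(st[i],c[i],back(p,c[i],127)[:2],cv2.minAreaRect(cv2.findNonZero((l==i).astype(np.uint8))))
cv2.imwrite('pics/w5.png',a)
E
```

```text
t: 15.92
position: [512.7, 186.8, 227.9]
ee_rot: [[-0.809, 0.588, -0.003], [0.588, 0.809, -0.001], [0.002, -0.003, -1.0]]
wrist_force: [0.4, 0.0, -0.2]
width: 85.2
grip_force: 0.0
[  9.4   0.3 108.7  -0.   71.1 -44.6]
[ 471    0   56   76 2196] [500.34335155  34.2431694 ] [487.61588507 366.15272483] ((500.5862121582031, 33.03447723388672), (84.0361328125, 29.9378719329834), 66.80140686035156)
[313 172  14  49 403] [320.06947891 195.10173697] [508.74792115 189.81104302] ((319.5, 196.0), (48.0, 13.0), 90.0)
```

View pics/w5.png

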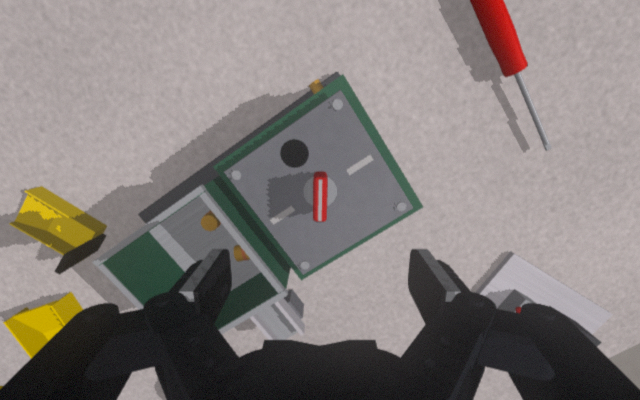

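The wing is now vertical in the image at (320,196), so the finger line is square across it. Two bushings show in the hopper at (210,221) and (240,254); the finger hides the rest of the floor, so I will check later. I descend and grip.

```bash
python3 -m creep '{"hand":[85,85,85,85,85,0,0,0,0,0],"travel":[[1.4,0,40],[0,0,50],[0,0,30],[0,0,6],[0,0,0],[0,0,0],[0,0,0],[0,0,0],[0,0,0],[0,0,0]],"twist":[[0,0,0],[0,0,0],[0,0,0],[0,0,0],[0,0,0],[0,0,0],[0,0,0],[0,0,0],[0,0,0],[0,0,0]]}'
```

```text
t: 17.23
position: [512.0, 187.4, 103.7]
ee_rot: [[-0.809, 0.587, -0.001], [0.587, 0.809, -0.001], [0.0, -0.002, -1.0]]
wrist_force: [-2.3, -2.7, 1.6]
width: 10.6
grip_force: 60.8
```

```bash
python3 -m creep '{"hand":[0,0,0,0,0,0,0,0,0,0],"travel":[[0,0,0],[0,0,0],[0,0,0],[0,0,0],[0,0,0],[0,0,0],[0,0,0],[0,0,0],[0,0,0],[0,0,0]],"twist":[[0,0,7],[0,0,7],[0,0,7],[0,0,7],[0,0,7],[0,0,7],[0,0,7],[0,0,7],[0,0,0],[0,0,0]]}'
```

```text
t: 18.48
position: [513.3, 188.0, 104.2]
ee_rot: [[0.033, 0.999, 0.003], [0.999, -0.033, 0.0], [0.0, 0.003, -1.0]]
wrist_force: [1.5, -1.2, 1.6]
width: 11.1
grip_force: 60.7
```

```bash
python3 -m creep '{"hand":[85,85,85,85,85,85,85,85],"travel":[[0,0,0],[0,0,0],[0,0,0],[0,0,-10],[0,0,-50],[0,0,-50],[0,0,0],[0,0,0]],"twist":[[0,0,0],[0,0,0],[0,0,0],[0,0,0],[0,0,0],[0,0,0],[0,0,0],[0,0,0]]}'
python3 - <<'E'
from rig import manip
from h import *
s,p=wcam(manip);a=p['frame'][:,:,::-1].copy();q=manip.camera('side')['frame'][100:300,210:370,::-1]
cv2.imwrite('pics/w6.png',np.hstack([cv2.resize(a,(480,300)),cv2.resize(q,(240,300))]))
cv2.imwrite('pics/w6a.png',a);np.save('w6.npy',[p],allow_pickle=True)
hs=cv2.cvtColor(p['frame'],cv2.COLOR_RGB2HSV);k=((hs[...,1]>150)&((hs[...,0]<8)|(hs[...,0]>172))).astype(np.uint8)
n,l,st,c=cv2.connectedComponentsWithStats(k)
for i in range(1,n):
    if st[i,4]>60:print(st[i],cv2.minAreaRect(cv2.findNonZero((l==i).astype(np.uint8))))
for nm in('side','scene'):print(len([r for r in manip.regions_of(p if nm=='x' else manip.camera(nm),'bush0_center')]))
E
```

```text
t: 19.48
position: [512.0, 187.9, 213.8]
ee_rot: [[0.035, 0.999, 0.0], [0.999, -0.035, 0.0], [0.0, 0.0, -1.0]]
wrist_force: [0.5, -0.5, -0.4]
width: 85.3
grip_force: 0.0
[604  64  36  12 294] ((621.773193359375, 69.40519714355469), (35.35270690917969, 8.96751594543457), 7.431407928466797)
[314 176  14  52 481] ((320.5, 201.5), (51.0, 13.0), 90.0)
2
0
```

View pics/w6.png

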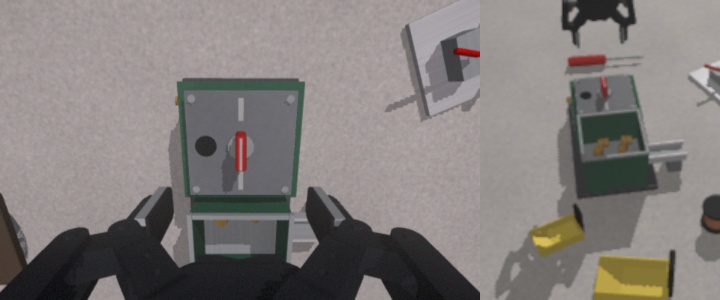

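The wing (241,150) lies in line with the white marks at (241,108) and (241,182), and all four bushings are in the hopper, seen as two pairs in the side view. Now I shut the fingers and come down above the pad.

```bash
python3 -m creep '{"hand":[0,0,0,0,0,0,0,0,0],"travel":[[-0.4,-41.8,0],[0,0,0],[0,0,0],[0,0,0],[0,0,40],[0,0,45],[0,0,25],[0,0,0],[0,0,0]],"twist":[[0,0,0],[0,0,0],[0,0,0],[0,0,0],[0,0,0],[0,0,0],[0,0,0],[0,0,0],[0,0,0]]}'
```

```text
t: 20.9
position: [471.8, 189.1, 104.8]
ee_rot: [[0.035, 0.999, 0.002], [0.999, -0.035, 0.0], [0.0, 0.002, -1.0]]
wrist_force: [0.7, -0.1, -0.1]
width: 0.1
grip_force: 0.0
```

```bash
python3 -m creep '{"hand":[0,0,0,0,0,0,0,0],"travel":[[0,0,6],[0,0,5],[0,0,2.5],[0,0,2.5],[0,0,2],[0,0,2],[0,0,0],[0,0,0]],"twist":[[0,0,0],[0,0,0],[0,0,0],[0,0,0],[0,0,0],[0,0,0],[0,0,0],[0,0,0]]}'
```

```text
t: 21.9
position: [471.1, 189.1, 85.0]
ee_rot: [[0.035, 0.999, 0.001], [0.999, -0.035, -0.0], [0.0, 0.001, -1.0]]
wrist_force: [-2.0, -0.7, 7.8]
width: 0.2
grip_force: 4.1
```

```bash
python3 -m creep '{"hand":[0,0,0,0],"travel":[[0,0,0.7],[0,0,0.6],[0,0,0],[0,0,0]],"twist":[[0,0,0],[0,0,0],[0,0,0],[0,0,0]]}'; python3 -m creep '{"hand":[0,0,0,0],"travel":[[0,0,0.6],[0,0,0.6],[0,0,0],[0,0,0]],"twist":[[0,0,0],[0,0,0],[0,0,0],[0,0,0]]}'
```

```text
t: 22.4
position: [471.2, 189.1, 85.0]
ee_rot: [[0.034, 0.999, 0.0], [0.999, -0.034, -0.0], [-0.0, 0.0, -1.0]]
wrist_force: [-5.4, -2.3, 14.1]
width: 0.0
grip_force: 7.3
t: 22.9
position: [471.2, 189.1, 84.9]
ee_rot: [[0.034, 0.999, -0.0], [0.999, -0.034, -0.001], [-0.001, -0.0, -1.0]]
wrist_force: [-8.2, -1.8, 20.3]
width: 0.2
grip_force: 10.4
```

The position holds at 85 mm while the force climbs from 8 to 20 N, so the panel is flush on its frame. I hand in while holding it.

```bash
python3 -c "
from rig import manip
print(manip.hand_in())"
```

```text
the job is handed in; nothing more can be done
None
```

I handed the job in at 22.9 s: the four bushings are in the hopper, the empty tray is back on the bench, the fastener is lined up with the white marks, and the fingers hold the panel flush with about 20 N.

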